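Move the hanging meter to the other folding hook and fold the empty hook away

ROBOT

A 6-joint arm with a two-finger parallel gripper is mounted at the origin on the work surface. World frame = base frame: x ahead of the robot, y to its left, z up, the work surface at z = 0. Lengths are in mm, angles in rad, forces in N, time in s.
With the tool pointing down it reaches from about 275 to 750 mm from the base axis. Payload 10.2 kg.
Tool frame: the origin (TCP) lies between the finger pads; the fingertips stand 17 mm ahead of it and the grasp point (between the pads) lies 2 mm behind it (tips_ahead is the distance from the TCP to the fingertips, in mm); z points along the fingers, y is the line along which they close (so a half turn about z gives the same grasp; the last joint's range is limited). The gripper opens to 85 mm and grips with 20 to 120 N. Pads are 22 mm wide; open, the fingers measure 114 mm over their backs; the gripper's body (76 mm by 85 mm) begins 54 mm behind the grasp point. The pads swing forward as they close: fully open they stand 13 mm farther back than shut.
Start: joints at [0.897, 0.313, 1.498, -0, 1.331, -0.223], TCP at [228.748, 472.552, 248.294] pointing down, gripper open.
Joint ranges: [-2.94, 2.94], [-0.97, 2.17], [0.19, 2.56], [-1.23, 4.37], [0.02, 3.11], [-2.88, 2.88]. Speed limits (rad/s): [2.39, 2.39, 3.01, 3.14, 3.14, 3.14].

INTERFACE

Orientations are given as a unit quaternion [w, x, y, z].
In Python, from rig import sense, capture, finish_job, boxes_of, tips_ahead gives the robot as it stands.
- The arm moves only by the tool drive_tool, never from a script. Its argument "commands" is text: rows parted by semicolons, each of 7 numbers parted by spaces: the shift along the world's x, y, z in units of 0.1 m (1.0 is 0.1 m), then the turn, a rotation vector about the world's x, y, z in units of pi/4 rad (1.0 is pi/4 rad), then the opening in per cent of the stroke, from 0 (shut) to 100 (fully open). A call has 1 to 20 rows; each row shifts and turns the commanded pose from where the row before left it; what a row does not reach is not made up. A row lasts 1/12 s, in which the tool goes at most 41.7 mm and 7.16 degrees, less where a joint would pass 70% of its speed; a pose out of reach is approached as far as the arm can. A call with a number of a shift or a turn outside -1 to 1 is refused whole. A call with a gripper value outside its range is refused whole. The fingers move at their own pace and stop on an object; "force" is the grip in N (left out, the last holds). Time passes only in rows, so rows that do not move let the fingers close. It gives the time, the measured TCP pose, the force, the opening and the grip force at its end, in the units of the state.
- sense(): the state, without advancing time (a new reading comes with each control period).
- capture(name): name is "scene" or "top" or "wrist"; returns a dict with "pixels" (480x640x3 uint8, blue, green, red), "fov_y" (degrees; the focal length in pixels is half the picture's height over the tangent of half this angle, whatever the lens; pixels are square), "cx", "cy" (the principal point, pixels), "position" and "attitude" of the camera in the world; the wrist camera has in their place "tool_from_camera" (4x4, takes a point from camera to tool coordinates, whose origin is the TCP and whose axes are the flange's). Camera axes: x right, y down, z forward; pixel columns grow to the right and rows downward; lengths in mm; the calibration is good to about 2 mm. A picture is of the moment at which its call begins: read the wrist's pose just before it. There is no depth.
- finish_job(): hands the job in; it is judged then, once.
Trained networks look in a picture, given as the dict that the camera call returned (one of the last four; its "shot" number tells which), for a name from the list of things; names that differ only in an ending like _2 or _b are one class to them, and where a whole thing is asked for, a point or a joint stands for the part that bears it (a point fixed in the world has none). Each returns a list of dicts, best first, with "confidence" (0 to 1); they miss things now and then, are a little off and sometimes report something else, mostly with a low value. They report only what shows in the picture. A call takes as long as a camera call. They do not tell look-alikes from the thing itself.
- boxes_of(picture, name): "position" ([column, row] in pixels, amid what is visible of it).
The state is a dict: "time_s": time; "joints": joint angles; "dq": joint speeds; "tau": joint torques, N m; "eef_pos": TCP position; "ee_rot": TCP orientation; "force": force on the tool from outside, world axes, zero at the start; "wrist_torque": the same for the moment, N m; "grip_width": opening from 0.0 (shut) to 1.0 (fully open); "grip_force": force on a finger pad.
Only numpy, scipy, OpenCV 4.12 (cv2) and the standard library are available. Lean on these libraries where they do the work, as an engineer would, in place of code of your own. Each camera call takes 0.05 s, during which the arm holds its last target. There are 200 camera calls.

TASK

Two beige service boxes on the lab bench each carry a red folding hook. Swing out the folded hook until it is pressed firmly home against its stop bolt, then carry the meter over without setting it down and hang it there, and finally fold the emptied hook back until it is pressed firmly home against its rest bolt (each time like pressing a stiff push-button, about 10 to 15 N at the hook's end, never 20 N). Handle the meter gently and leave the other things on the bench where they are.

Things in the scene. Friction and masses are not known exactly. Their poses are not given: they have to be found in the camera images.
- box_a: The beige service box 90 x 160 x 193 mm with two sockets. Origin: centre of its underside; x points out of the face that carries the hook (the face is at x = 45 mm), z up. Fixed. The hook's hinge axis is at x = 67, y = -45 mm. Carries the hook. Its hook, hook A, is unfolded at the start and has the meter on it.
- box_b: The other beige service box 90 x 160 x 193 mm with two sockets. Origin: centre of its underside; x points out of the face that carries the hook (the face is at x = 45 mm), z up. Fixed. The hook's hinge axis is at x = 67, y = -45 mm. Carries the hook. Its hook, hook B, starts folded or nearly so.
- hook_a (a joint): Angle of hook A, rad: 0 = arm parallel to the box's face (along the box's +y), 1.57 = sticking straight out (along the box's +x); from above it opens clockwise. Friction (0.22 N m, about 2.5 N at the upright end) holds it where it is left. Its rest bolt stops it somewhere between 0 and 0.16.
- hook_b (a joint): Angle of hook B, same kind and same meaning. Its stop bolt stops it somewhere between 1.35 and 1.65.
- hook_a_hinge (a point): Hook A: the hinge, on the upright hinge axis at the height of the arm's centre line (200 mm above the table). Its axes turn with the hook: y runs along the arm to the upright end, z up. The hook is a red 10 mm round bar: a level arm 90 mm long from the axis to its upright end, which rises to 31 mm above the arm's centre line.
- hook_b_hinge (a point): Hook B: the hinge, on the upright hinge axis at the height of the arm's centre line (200 mm above the table). Its axes turn with the hook: y runs along the arm to the upright end, z up. The hook is a red 10 mm round bar: a level arm 90 mm long from the axis to its upright end, which rises to 31 mm above the arm's centre line.
- hook_a_pin (a point): Hook A: the upright end, on its centre line, 20 mm above the arm's centre line: where to pinch or push it. Same axes as the hinge point.
- hook_b_pin (a point): Hook B: the upright end, on its centre line, 20 mm above the arm's centre line: where to pinch or push it. Same axes as the hinge point.
- stop_a: Hook A's rest: a black rubber-faced bolt, 10 mm thick, on the face of box A behind the folded arm. Origin and axes are those of box A, so they do not tell how far the bolt sticks out: it varies, and only contact shows where it stops the arm. It meets the arm 30 mm from the hinge axis: three times the press at the upright end acts there.
- stop_b: Hook B's stop: a dark bracket beside the hinge, on the box's -y side, with a black rubber-faced bolt, 9 mm thick. Origin and axes are those of box B, so they do not tell how far the bolt sticks out: it varies, and only contact shows where it stops the arm. It meets the arm 30 mm from the hinge axis: three times the press at the upright end acts there.
- meter: Blue hand meter, body 28 x 70 x 80 mm, about 0.22 kg, under a rigid closed frame of 8 mm steel wire with a yellow grip on top. z up. Origin: inside top of the frame (it rests on the hook arm). The opening lies in the y-z plane (its axis is x): 26 mm wide, 64 mm from inside top down to the body, its top pitched like a roof (each side falling 5 mm). The body spans z = -144 to -64 mm.
- meter_eye (a point): Same point and axes as the meter's origin. It hangs with the frame crosswise over the arm (x along the arm, outward). To take it off, lift it about 34 mm (30 to 40 mm lets the hook's upright end pass through the opening) and draw it out along the arm; to hang it, do the reverse.
- meter_grip (a point): Centre of the height for gripping the yellow grip: a block 16 (x) x 24 (y) x 34 mm (z) whose underside is 8 mm and whose top is 42 mm above the meter's origin; this point is 27 mm above the origin.
- meter_foot (a point): Centre of the underside of the meter's body.
- lamp_black: Black lamp module: small bulb in a brass holder on a base 55 x 110 x 24 mm (about 45 mm tall in all), lying on the table; not to be disturbed. Origin: centre of its underside.
- lamp_white: White lamp module: small bulb in a brass holder on a base 55 x 110 x 24 mm (about 45 mm tall in all), lying on the table; not to be disturbed. Origin: centre of its underside.
- switch_black: Black switch module on a base 55 x 110 x 24 mm (about 45 mm tall in all), lying on the table; not to be disturbed. Origin: centre of its underside.
- resistor_white: White resistor module on a base 55 x 110 x 24 mm (about 45 mm tall in all), lying on the table; not to be disturbed. Origin: centre of its underside.
- cell_1: Blue battery block 60 x 45 x 48 mm on the left; not to be disturbed. Origin: centre of its underside.
- cell_2: Blue battery block, the same, on the right; not to be disturbed. Origin: centre of its underside.
There are look-alikes about, which are no part of the job. Of the things that look like the meter, the middle-sized one is meant.

How it is judged (in metres and radians):
On the way, in this order (a step that is already met when the one before it is completed fails the run):
1. the folded hook (hook B) is swung out and pressed firmly against its stop bolt (at least 15 N at the bolt, 5 N of net press at the hook's end) (contact force between stop_b and box_b above 15 N and value of joint hook_b above 1.25 rad), for 0.15 s.
2. the meter hangs on hook B by its frame and has been let go (y of meter_eye in the frame of hook_b_hinge between 0.012 and 0.088 m and x of meter_eye in the frame of hook_b_hinge between -0.015 and 0.015 m and z of meter_eye in the frame of hook_b_hinge between -0.004 and 0.012 m and angle between meter's own z axis and vertical below 0.3 rad and contact force between meter and box_b above 0.8 N and contact force between the fingers and meter below 0.05 N), for 0.3 s.
3. the emptied hook (hook A) is folded and pressed firmly against its rest bolt (at least 15 N at the bolt) (contact force between stop_a and box_a above 15 N and value of joint hook_a below 0.25 rad), for 0.15 s.
At the end, for the whole second after the job is handed in: Hook B is unfolded (beyond 1.25 rad), the meter hangs upright (within 0.3 rad) and at rest from hook B's level arm by its frame, between 12 and 88 mm from the hinge and clear of the fingers, and hook A is folded flat (below 0.22 rad) (all of step 2 and value of joint hook_a below 0.22 rad and value of joint hook_b above 1.25 rad and linear speed of meter below 0.05 m/s); the robot touches nothing.
It fails at once if a hook is forced against its stop bolt: over 66 N at the bolt (about 22 N of net press at the hook's end) (contact force between stop_b and box_b above 66 N or contact force between stop_a and box_a above 66 N).
It fails at once if the meter is jammed against a box or hook with more than 25 N (contact force between meter and box_a above 25 N or contact force between meter and box_b above 25 N).
It fails at once if the meter is set down or dropped: its foot comes within 15 mm of the bench (height (world z) of meter_foot below 0.015 m).
It fails at once if another thing on the bench is moved by more than 25 mm (distance of any of lamp_black, switch_black, resistor_white, lamp_white, cell_1, cell_2 from where it was at the start of the episode above 0.025 m).
It also fails if it takes over 72 s, if anything falls off the work surface, if the arm or the gripper's body presses on something with over 40 N, if the wrist force passes 120 N, or if a joint passes its speed limit or range.

## Working session

There is one attempt and no reset: what is moved stays moved. The work goes in short steps, Python scripts to look and compute and a tool call to move; the robot and the scene stay as the last step left them, time stands still between calls to the robot, and variables do not carry over. Pictures are saved under pics/ and viewed, at most 10 in all, crops included, and the job is handed in when it is done.

Besides the shell and the picture viewer there is one more tool, called after ">>>" as a command line: name --argument value ..., lists and objects as JSON in quotes. drive_tool: Moves the arm, as the interface text tells. Shifts and turns lie within -1 to 1; 1 stands for 0.1 m of shift or pi/4 rad of turn. Its arguments: {"type":"object","properties":{"commands":{"type":"string"},"force":{"type":"number"}},"required":["commands"]}

```bash
mkdir -p pics; ls
python3 - <<'E'
from rig import *
import cv2
s=sense();print({k:s[k] for k in('time_s','eef_pos','ee_rot','force','grip_width')})
for n in('scene','top'):
    p=capture(n);cv2.imwrite(f'pics/{n}0.png',p['pixels']);print(n,p['fov_y'],p['cx'],p['cy'],p['position'],p['attitude'])
    for t in('box_a','hook_a','hook_a_pin','meter','meter_grip','stop_a','stop_b','lamp_black','cell_1'):
        print(t,[(b['position'],round(b['confidence'],2)) for b in boxes_of(p,t)][:5])
E
```

```text
pics
{'time_s': 0.0, 'eef_pos': array([228.58225675, 472.36226809, 247.7447515 ]), 'ee_rot': array([-2.89431261e-04,  2.23505101e-01,  9.74702544e-01, -5.79589635e-04]), 'force': array([-0.06476959, -0.01903986, -0.09424331]), 'grip_width': 0.9992399504014124}
scene 42.585068833199564 321.4871184311362 252.88441208101946 [1016.7503919  -899.25008471 1314.44606446] [-0.34782314  0.90399482  0.23340795 -0.08563383]
box_a [([338.0, 207.1], 0.89), ([253.1, 299.8], 0.86), ([285.3, 309.8], 0.53), ([281.2, 332.7], 0.23)]
hook_a [([283.4, 310.5], 0.78), ([359.4, 198.7], 0.44), ([386.5, 311.9], 0.36), ([273.9, 409.2], 0.28)]
hook_a_pin [([284.2, 312.6], 0.78)]
meter [([226.8, 359.6], 0.69), ([181.1, 311.3], 0.66), ([280.3, 332.3], 0.55)]
meter_grip [([279.0, 330.0], 0.96), ([227.2, 355.9], 0.93), ([178.1, 311.7], 0.92), ([272.3, 304.5], 0.63)]
stop_a [([347.7, 211.9], 0.45)]
stop_b [([347.7, 211.9], 0.45)]
lamp_black [([386.0, 312.3], 0.89)]
cell_1 [([411.5, 211.5], 0.91), ([273.6, 409.8], 0.57)]
top 43.84012360847294 317.6538462584738 234.9941128445409 [ 273.36040694   -2.020128   1421.86561969] [ 0.06346126 -0.69914026  0.70939977 -0.06267001]
box_a [([218.1, 252.6], 0.86), ([391.5, 265.2], 0.56)]
hook_a [([224.9, 214.2], 0.8), ([413.1, 216.3], 0.46)]
hook_a_pin [([416.4, 215.9], 0.76)]
meter [([407.2, 219.0], 0.77), ([444.0, 266.2], 0.76), ([438.5, 336.9], 0.76)]
meter_grip [([436.1, 337.9], 0.97), ([399.7, 237.6], 0.74), ([405.1, 218.5], 0.68), ([445.4, 265.7], 0.57), ([385.9, 147.2], 0.37)]
stop_a [([399.2, 238.1], 0.48), ([248.1, 217.2], 0.48)]
stop_b [([399.2, 238.1], 0.48), ([248.1, 217.2], 0.48)]
lamp_black [([300.1, 158.7], 0.6), ([385.8, 148.2], 0.59), ([226.6, 150.9], 0.35)]
cell_1 [([462.3, 200.7], 0.67), ([148.1, 201.4], 0.66)]
```

View pics/scene0.png

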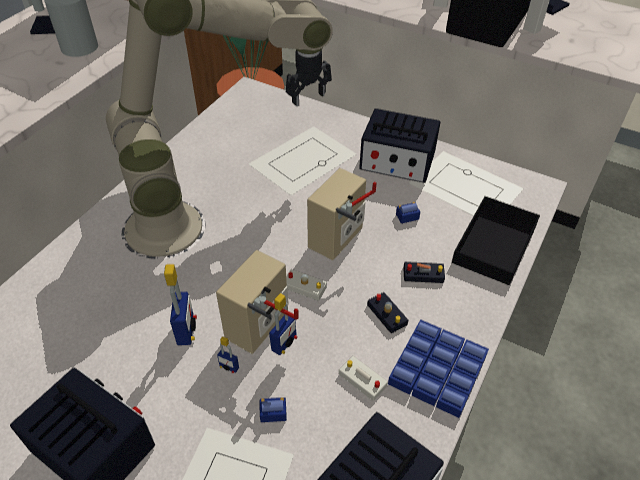

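View pics/top0.png

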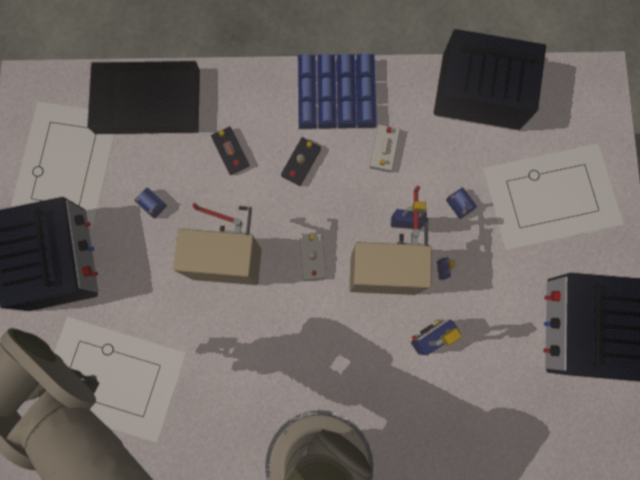

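The scene picture shows box B at (338,210) with its hook nearly folded, and box A at (252,300) with the meter on hook A at (281,330). In the top view, box B is on the left at (217,255) and box A on the right at (391,268). I'll enlarge that area.

```bash
cat > h.py <<'E'
import numpy as np,cv2
from scipy.spatial.transform import Rotation as R
def rot(q): return R.from_quat([q[1],q[2],q[3],q[0]]).as_matrix()
def cam(p,s=None):
    if 'position' in p: return np.array(p['position']),rot(p['attitude'])
    T=np.array(p['tool_from_camera']);Rt=rot(s['ee_rot'])
    return Rt@T[:3,3]+s['eef_pos'],Rt@T[:3,:3]
def foc(p): return 240/np.tan(np.radians(p['fov_y']/2))
def ray(p,uv,s=None):
    C,Rm=cam(p,s);d=Rm@np.array([(uv[0]-p['cx'])/foc(p),(uv[1]-p['cy'])/foc(p),1]);return C,d/np.linalg.norm(d)
def atz(p,uv,z,s=None):
    C,d=ray(p,uv,s);return C+d*(z-C[2])/d[2]
def proj(p,X,s=None):
    C,Rm=cam(p,s);c=(np.atleast_2d(X)-C)@Rm;return c[:,:2]/c[:,2:]*foc(p)+[p['cx'],p['cy']]
def boxpts(x,y,th,P):
    c,s=np.cos(th),np.sin(th);P=np.atleast_2d(P);return np.c_[x+c*P[:,0]-s*P[:,1],y+s*P[:,0]+c*P[:,1],P[:,2]]
E
python3 - <<'E'
from rig import *;from h import *
p=capture('top');a=p['pixels'];
cv2.imwrite('pics/top1.png',cv2.resize(a[180:300,160:460],None,fx=2.66,fy=2.66,interpolation=cv2.INTER_CUBIC))
hsv=cv2.cvtColor(a,cv2.COLOR_BGR2HSV)
for uv in((217,255),(391,268),(330,300),(213,236)):print(hsv[uv[1],uv[0]])
m=((hsv[...,1]>60)&(hsv[...,0]>10)&(hsv[...,0]<30)&(hsv[...,2]>120)).astype(np.uint8)
n,l,st,c=cv2.connectedComponentsWithStats(m)
for i in range(1,n):
    if st[i,4]>800:
        q=np.argwhere(l==i)[:,::-1].astype(np.float32)
        w=np.array([atz(p,u,193)[:2] for u in q],np.float32);r=cv2.minAreaRect(w);print(st[i],r)
E
```

```text
[ 18  73 139]
[ 18  71 137]
[  7  22 150]
[ 18  71 136]
[ 174  229   78   47 3016] ((462.6781311035156, 217.60525512695312), (154.5416259765625, 85.89794921875), 84.39012145996094)
[ 354  243   77   44 3087] ((431.24114990234375, -155.70785522460938), (156.43136596679688, 85.95399475097656), 86.52276611328125)
```

View pics/top1.png

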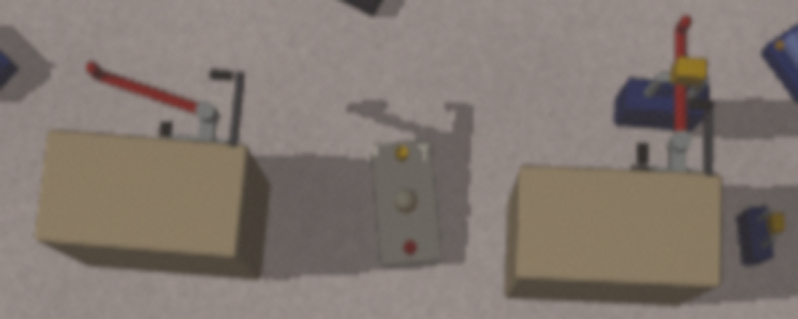

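Run:
```python
from rig import *;from h import *
p=capture('top');print('tips',tips_ahead if not callable(tips_ahead) else tips_ahead())
g=lambda u,v,z:print((u,v,z),atz(p,(160+u/2.66,180+v/2.66),z).round(1))
g(92,66,231);g(207,110,210);g(684,20,231);g(680,140,210);g(690,68,247)
for b,(x,y,t) in dict(B=(462.7,217.6,-5.6),A=(431.2,-155.7,-3.5)).items():
    print(b,boxpts(x,y,np.radians(t),[[67,-45,200]]).round(1), proj(p,boxpts(x,y,np.radians(t),[[45,-80,193],[45,80,193],[-45,80,193],[-45,-80,193]])).round(1).tolist())
for uv in((200,130),(90,130),(300,127),(384,170)):print(uv,atz(p,uv,40).round(0))
s=sense();w=capture('wrist');print(w['tool_from_camera'],w['fov_y'])
```

```text
tips 17.0
(92, 66, 231) [554.9 249.  231. ]
(207, 110, 210) [523.3 162.9 210. ]
(684, 20, 231) [ 584.6 -208.4  231. ]
(680, 140, 210) [ 494.1 -204.7  210. ]
(690, 68, 247) [ 542.8 -208.5  247. ]
B [[525.  166.3 200. ]] [[252.8, 233.8], [177.0, 227.6], [171.6, 270.1], [248.3, 276.5]]
A [[ 495.3 -204.7  200. ]] [[430.9, 244.7], [354.3, 241.2], [352.7, 284.1], [430.4, 287.7]]
(200, 130) [787. 280.  40.]
(90, 130) [791. 548.  40.]
(300, 127) [791.  37.  40.]
(384, 170) [ 679. -164.   40.]
[[ 2.86453572e-05 -9.56503729e-01 -2.91720100e-01  7.56229700e+01]
 [ 9.99999162e-01 -3.50268589e-04  1.24666948e-03  7.45128885e-01]
 [-1.29462439e-03 -2.91719891e-01  9.56502917e-01 -1.25194537e+02]
 [ 0.00000000e+00  0.00000000e+00  0.00000000e+00  1.00000000e+00]] 61.48720274391975
```

>>> drive_tool --commands "0.272 -0.186 0.043 0 0 -0.156 40; 0.272 -0.186 0.043 0 0 -0.156 40; 0.272 -0.186 0.043 0 0 -0.156 40; 0.272 -0.186 0.043 0 0 -0.156 40; 0.272 -0.186 0.043 0 0 -0.156 40; 0.272 -0.186 0.043 0 0 -0.156 40; 0.272 -0.186 0.043 0 0 -0.156 40; 0.272 -0.186 0.043 0 0 -0.156 40; 0.272 -0.186 0.043 0 0 -0.156 40; 0.272 -0.186 0.043 0 0 -0.156 40; 0.272 -0.186 0.043 0 0 -0.156 40; 0.272 -0.186 0.043 0 0 -0.156 40; 0 0 0 0 0 0 40; 0 0 0 0 0 0 40; 0 0 0 0 0 0 40" --force 30

```text
time_s: 2.4
eef_pos: [554.8, 249.6, 299.6]
ee_rot: [-0.0, 0.819, 0.574, -0.0]
force: [1.1, -0.3, -0.2]
grip_width: 0.397
grip_force: 0.0
```

Run:
```python
from rig import *;from h import *
s=sense();p=capture('wrist');cv2.imwrite('pics/w1.png',p['pixels'])
print(s['time_s'],s['eef_pos'],s['ee_rot'],s['grip_width'],s['joints'])
for t in('hook_b_pin','hook_b'):print([(b['position'],b['confidence']) for b in boxes_of(p,t)])
print(proj(p,[[555,249,231],[524,165,215]],s))
```

```text
2.4 [554.79717197 249.59641598 299.63772744] [-2.50221575e-04  8.19167532e-01  5.73554210e-01 -2.45543286e-04] 0.3968848985691416 [2.30293246e-01 4.76833456e-01 1.13001994e+00 2.82417176e-04
 1.53538110e+00 5.79403186e-01]
[([334.8, 407.3], 0.71), ([215.9, 278.1], 0.18)]
[([317.4, 318.7], 0.69), ([316.6, 24.9], 0.19)]
[[317.08997575 267.56053785]
 [315.90697901 393.88611909]]
```

View pics/w1.png

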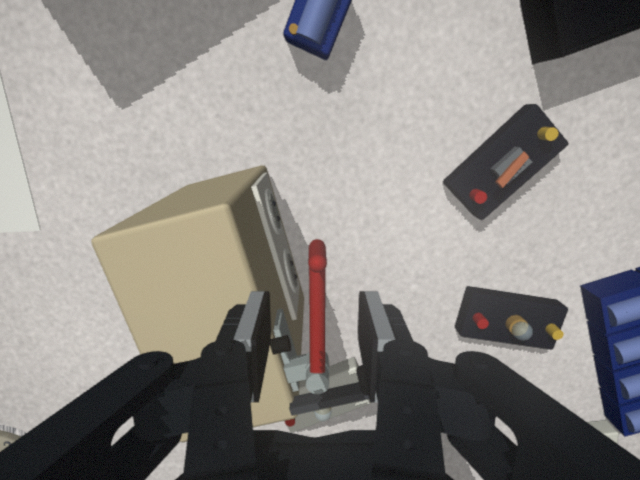

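The wrist view shows the pin at (317,260), with the arm vertical at column 317 and centred between the fingers. The stop bracket is at (330,400). I'll descend and pinch.

>>> drive_tool --commands "0.01 0.02 -0.2 0 0 0 40; 0 0 -0.2 0 0 0 40; 0 0 -0.2 0 0 0 40; 0 0 -0.18 0 0 0 40; 0 0 0 0 0 0 40; 0 0 0 0 0 0 0; 0 0 0 0 0 0 0; 0 0 0 0 0 0 0; 0 0 0 0 0 0 0; 0 0 0 0 0 0 0; 0 0 0 0 0 0 0; 0 0 0 0 0 0 0" --force 30

```text
time_s: 3.55
eef_pos: [556.5, 251.8, 223.3]
ee_rot: [0.0, 0.819, 0.573, 0.001]
force: [-0.6, 2.5, 5.9]
grip_width: 0.102
grip_force: 29.9
```

```bash
cat >> h.py <<'E'
def arc(c,r,a0,a1,n,start=None):
    a=np.radians(np.linspace(a0,a1,n+1));P=np.c_[c[0]+r*np.cos(a),c[1]+r*np.sin(a)]
    if start is not None:P[0]=start
    d=np.diff(P,axis=0)/100;t=(a1-a0)/n/45
    print('; '.join(f'{x:.3f} {y:.3f} 0 0 0 {t:.3f} 0' for x,y in d))
E
python3 -c "
from h import *
arc((524,165),91,69.5,12.5,11,(556.5,251.8))"
```

```text
0.069 -0.048 0 0 0 -0.115 0; 0.072 -0.039 0 0 0 -0.115 0; 0.069 -0.045 0 0 0 -0.115 0; 0.064 -0.051 0 0 0 -0.115 0; 0.059 -0.057 0 0 0 -0.115 0; 0.054 -0.062 0 0 0 -0.115 0; 0.048 -0.067 0 0 0 -0.115 0; 0.042 -0.071 0 0 0 -0.115 0; 0.035 -0.074 0 0 0 -0.115 0; 0.029 -0.077 0 0 0 -0.115 0; 0.021 -0.079 0 0 0 -0.115 0
```

>>> drive_tool --commands "0 0 0.015 0 0 0 0; 0.07 -0.05 0 0 0 -0.115 0; 0.07 -0.04 0 0 0 -0.115 0; 0.07 -0.045 0 0 0 -0.115 0; 0.065 -0.05 0 0 0 -0.115 0; 0.06 -0.055 0 0 0 -0.115 0; 0 0 0 0 0 0 0; 0 0 0 0 0 0 0"

```text
time_s: 4.22
eef_pos: [592.0, 228.9, 223.8]
ee_rot: [-0.001, 0.927, 0.375, 0.004]
force: [15.6, 11.0, -4.3]
grip_width: 0.1
grip_force: 29.6
```

```bash
python3 -c "
from h import *
arc((524,165),93.7,43.2,13.2,6,(591.2,228.1))"
```

```text
0.064 -0.052 0 0 0 -0.111 0; 0.048 -0.066 0 0 0 -0.111 0; 0.042 -0.070 0 0 0 -0.111 0; 0.035 -0.074 0 0 0 -0.111 0; 0.029 -0.076 0 0 0 -0.111 0; 0.022 -0.079 0 0 0 -0.111 0
```

>>> drive_tool --commands "0.012 0.01 0 0 0 0 0; 0 0 0 0 0 0 0; 0 0 0 0 0 0 0; 0 0 0 0 0 0 0"

```text
time_s: 4.55
eef_pos: [592.1, 229.0, 223.7]
ee_rot: [-0.0, 0.927, 0.375, 0.002]
force: [8.2, 6.3, -1.9]
grip_width: 0.098
grip_force: 29.9
```

>>> drive_tool --commands "0.06 -0.045 0 0 0 -0.111 0; 0.05 -0.065 0 0 0 -0.111 0; 0.044 -0.07 0 0 0 -0.111 0; 0.037 -0.073 0 0 0 -0.111 0; 0.029 -0.076 0 0 0 -0.111 0; 0 0 0 0 0 0 0; 0 0 0 0 0 0 0; 0 0 0 0 0 0 0"

```text
time_s: 5.22
eef_pos: [613.6, 195.1, 223.6]
ee_rot: [0.001, 0.986, 0.167, 0.001]
force: [6.6, -0.5, -0.9]
grip_width: 0.097
grip_force: 29.9
```

>>> drive_tool --commands "0.025 -0.05 0 0 0 -0.075 0; 0.015 -0.05 0 0 0 -0.075 0; 0.01 -0.05 0 0 0 -0.075 0; 0 0 0 0 0 0 0; 0 0 0 0 0 0 0"

```text
time_s: 5.63
eef_pos: [617.7, 180.1, 223.5]
ee_rot: [0.001, 0.997, 0.08, -0.0]
force: [0.8, -2.5, 1.1]
grip_width: 0.102
grip_force: 30.1
```

Run:
```python
from rig import *;from h import *
s=sense();p=capture('wrist');cv2.imwrite('pics/w2.png',cv2.resize(p['pixels'][280:480,200:460],None,fx=3,fy=3))
print(s['eef_pos'],s['force'])
```

```text
[617.70861657 180.0942538  223.46680363] [ 0.80957792 -2.51415967  1.1263696 ]
```

View pics/w2.png

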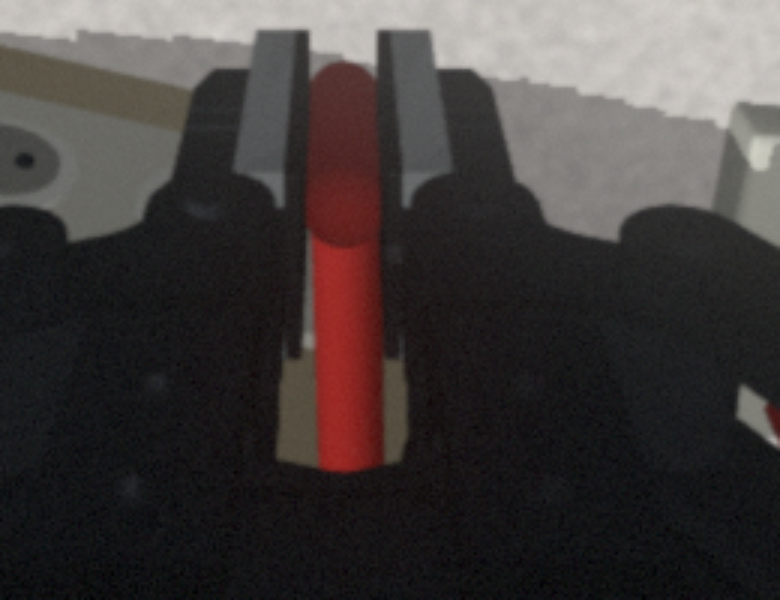

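The pads hold the pin squarely at (345,150) in the crop. From here I'll step toward the stop.

>>> drive_tool --commands "0.003 -0.02 0 0 0 -0.029 0; 0 0 0 0 0 0 0; 0 0 0 0 0 0 0"

```text
time_s: 5.93
eef_pos: [617.9, 178.7, 223.4]
ee_rot: [-0.0, 0.998, 0.067, -0.0]
force: [-1.6, -0.1, 1.2]
grip_width: 0.098
grip_force: 30.2
```

>>> drive_tool --commands "0.003 -0.02 0 0 0 -0.029 0; 0 0 0 0 0 0 0; 0 0 0 0 0 0 0"

```text
time_s: 6.18
eef_pos: [618.3, 176.5, 223.5]
ee_rot: [-0.0, 0.998, 0.055, -0.0]
force: [-3.2, 0.8, 2.6]
grip_width: 0.098
grip_force: 30.2
```

>>> drive_tool --commands "0.002 -0.02 0 0 0 -0.029 0; 0 0 0 0 0 0 0; 0 0 0 0 0 0 0"

```text
time_s: 6.43
eef_pos: [618.6, 174.3, 223.4]
ee_rot: [0.0, 0.999, 0.044, -0.0]
force: [-2.3, -0.1, 3.2]
grip_width: 0.099
grip_force: 30.2
```

>>> drive_tool --commands "0.001 -0.015 0 0 0 -0.022 0; 0 0 0 0 0 0 0; 0 0 0 0 0 0 0"

```text
time_s: 6.68
eef_pos: [618.8, 172.8, 223.4]
ee_rot: [0.0, 0.999, 0.035, -0.0]
force: [-2.5, -0.1, 2.7]
grip_width: 0.105
grip_force: 30.2
```

>>> drive_tool --commands "0.001 -0.015 0 0 0 -0.022 0; 0 0 0 0 0 0 0; 0 0 0 0 0 0 0"

```text
time_s: 6.93
eef_pos: [618.9, 171.3, 223.4]
ee_rot: [0.0, 1.0, 0.027, 0.0]
force: [-1.1, 0.0, 3.8]
grip_width: 0.099
grip_force: 30.2
```

>>> drive_tool --commands "0 -0.015 0 0 0 -0.022 0; 0 0 0 0 0 0 0; 0 0 0 0 0 0 0"

```text
time_s: 7.18
eef_pos: [619.0, 170.0, 223.5]
ee_rot: [-0.0, 1.0, 0.018, 0.0]
force: [0.2, 2.3, 2.2]
grip_width: 0.102
grip_force: 30.2
```

>>> drive_tool --commands "0 -0.015 0 0 0 -0.022 0; 0 0 0 0 0 0 0; 0 0 0 0 0 0 0"

```text
time_s: 7.43
eef_pos: [619.0, 168.9, 223.5]
ee_rot: [-0.001, 1.0, 0.009, 0.0]
force: [1.2, 5.5, 1.4]
grip_width: 0.103
grip_force: 30.2
```

>>> drive_tool --commands "0 -0.015 0 0 0 0 0; 0 0 0 0 0 0 0; 0 0 0 0 0 0 0"

```text
time_s: 7.68
eef_pos: [619.1, 168.0, 223.5]
ee_rot: [-0.001, 1.0, 0.009, 0.001]
force: [2.5, 7.7, 0.9]
grip_width: 0.099
grip_force: 30.2
```

>>> drive_tool --commands "0 -0.015 0 0 0 0 0; 0 0 0 0 0 0 0; 0 0 0 0 0 0 0"

```text
time_s: 7.93
eef_pos: [619.1, 167.4, 223.5]
ee_rot: [-0.002, 1.0, 0.01, 0.001]
force: [2.6, 11.7, 1.8]
grip_width: 0.101
grip_force: 30.3
```

>>> drive_tool --commands "0 -0.01 0 0 0 0 0; 0 0 0 0 0 0 0; 0 0 0 0 0 0 0"

```text
time_s: 8.18
eef_pos: [619.1, 166.9, 223.5]
ee_rot: [-0.002, 1.0, 0.01, 0.001]
force: [2.9, 16.0, 1.0]
grip_width: 0.102
grip_force: 30.4
```

>>> drive_tool --commands "0 0.03 0 0 0 0 0; 0 0 0 0 0 0 15; 0 0 0 0 0 0 40; 0 0 0 0 0 0 40; 0 0 0 0 0 0 40; 0 0 0.15 0 0 0 40; 0 0 0.2 0 0 0 40; 0 0 0.3 0 0 0 40; 0 0 0.3 0 0 0 40; 0 0 0 0 0 0 40; 0 0 0 0 0 0 40"

```text
time_s: 9.1
eef_pos: [619.2, 167.1, 319.9]
ee_rot: [0.0, 1.0, 0.009, 0.002]
force: [-0.7, -0.3, -1.0]
grip_width: 0.398
grip_force: 0.0
```

```bash
cat > red.py <<'E'
from rig import *;from h import *
def red(p):
    h=cv2.cvtColor(p['pixels'],cv2.COLOR_BGR2HSV)
    m=(((h[...,0]<6)|(h[...,0]>174))&(h[...,1]>150)&(h[...,2]>60)).astype(np.uint8)
    n,l,st,c=cv2.connectedComponentsWithStats(m);return m,l,st
E
python3 - <<'E'
from red import *
s=sense();p=capture('wrist');cv2.imwrite('pics/w3.png',p['pixels'])
print(s['time_s'],s['eef_pos'],s['joints'])
m,l,st=red(p)
for i in range(1,len(st)):
    if st[i,4]>300:
        print(st[i])
        for r in range(st[i,1],st[i,1]+st[i,3],20):
            c=np.where(l[r]==i)[0].mean();print(r,round(c,1),atz(p,(c,r),205,s).round(1))
t=capture('top');m,l,st=red(t)
for i in range(1,len(st)):
    if st[i,4]>25 and 180<st[i,0]<470: print(st[i])
cv2.imwrite('pics/top2.png',cv2.resize(t['pixels'][180:300,160:460],None,fx=2.66,fy=2.66,interpolation=cv2.INTER_CUBIC))
E
```

```text
9.1 [619.19905436 167.12418307 319.85591869] [ 8.14074222e-02  5.54091300e-01  9.59918249e-01 -3.40533775e-04
  1.62452207e+00  1.63382484e+00]
[ 303  252   20  107 1129]
252 305.5 [609.6 173.7 205. ]
272 310.0 [596.2 170.7 205. ]
292 312.0 [582.3 169.2 205. ]
312 313.0 [568.  168.3 205. ]
332 315.0 [553.2 166.7 205. ]
352 316.0 [537.9 165.7 205. ]
```

View pics/w3.png

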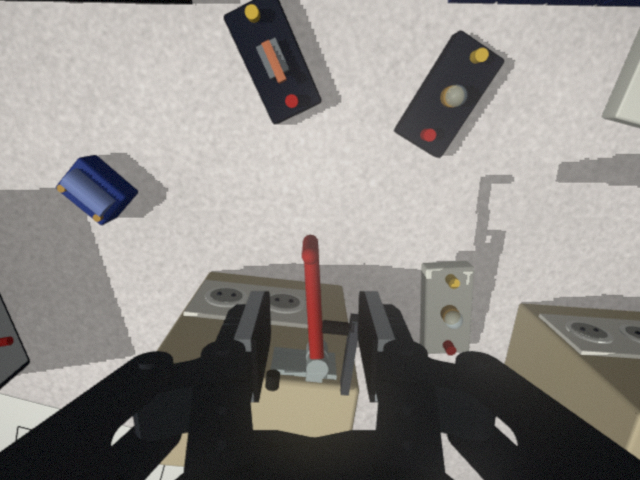

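The wrist view shows hook B's pin at (311,250) and its arm running to the hinge at (316,368). That puts the arm at roughly 1.40 rad, close to the stop bracket. Next I'll hover over the meter on hook A.

>>> drive_tool --commands "-0.06 -0.31 0.02 0 0 -0.006 60; -0.06 -0.31 0 0 0 -0.006 60; -0.06 -0.31 0 0 0 -0.006 60; -0.06 -0.31 0 0 0 -0.006 60; -0.06 -0.31 0 0 0 -0.006 60; -0.06 -0.31 0 0 0 -0.006 60; -0.06 -0.31 0 0 0 -0.006 60; -0.06 -0.31 0 0 0 -0.006 60; -0.06 -0.31 0 0 0 -0.006 60; -0.06 -0.31 0 0 0 -0.006 60; -0.06 -0.31 0 0 0 -0.006 60; -0.1 -0.34 0 0 0 -0.012 60; 0 0 0 0 0 0 60; 0 0 0 0 0 0 60; 0 0 0 0 0 0 60"

```text
time_s: 10.45
eef_pos: [542.8, -207.1, 319.5]
ee_rot: [-0.001, 1.0, -0.021, -0.001]
force: [0.9, -0.4, 0.1]
grip_width: 0.598
grip_force: 0.0
```

Run:
```python
from red import *
s=sense();p=capture('wrist');cv2.imwrite('pics/w4.png',p['pixels'])
print(s['time_s'],s['eef_pos'],s['force'])
for t in('meter_grip','meter','hook_a_pin'):print(t,[(b['position'],round(b['confidence'],2),atz(p,b['position'],247 if t=='meter_grip' else 231,s).round(1)) for b in boxes_of(p,t)][:3])
h=cv2.cvtColor(p['pixels'],cv2.COLOR_BGR2HSV)
m=((h[...,0]>18)&(h[...,0]<32)&(h[...,1]>170)&(h[...,2]>60)).astype(np.uint8)
n,l,st,c=cv2.connectedComponentsWithStats(m);print([(st[i],c[i],cv2.minAreaRect(np.argwhere(l==i)[:,::-1].astype(np.float32))) for i in range(1,n) if st[i,4]>150])
```

```text
10.45 [ 542.7505824  -207.08643116  319.54317137] [ 0.92663843 -0.39778947  0.1469518 ]
meter_grip [([311.2, 219.1], 0.89, array([ 565.1, -205.2,  247. ])), ([379.3, 401.6], 0.84, array([ 453.4, -240. ,  247. ])), ([402.9, 281.2], 0.83, array([ 529.1, -252.2,  247. ]))]
meter [([310.7, 217.5], 0.98, array([ 561.8, -204.6,  231. ])), ([375.8, 402.7], 0.86, array([ 439.5, -240.3,  231. ])), ([404.9, 276.9], 0.77, array([ 524.7, -256.7,  231. ]))]
hook_a_pin [([318.1, 220.4], 0.66, array([ 560. , -208.6,  231. ])), ([261.9, 22.5], 0.54, array([ 658.5, -185.6,  231. ]))]
[]
```

View pics/w4.png

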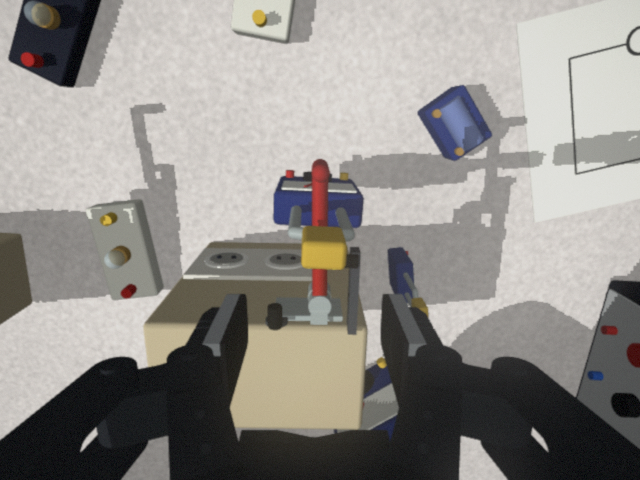

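The wrist view shows the yellow grip at (324,247), hook A's pin at (320,165) and its hinge at (320,310). The grip lies square to the arm.

Run:
```python
from red import *
s=sense();p=capture('wrist')
h=cv2.cvtColor(p['pixels'],cv2.COLOR_BGR2HSV);print(h[235,324],h[255,324])
m=((h[...,0]>16)&(h[...,0]<35)&(h[...,1]>120)&(h[...,2]>60)).astype(np.uint8);m[:200]=0;m[300:]=0
n,l,st,c=cv2.connectedComponentsWithStats(m);i=1+np.argmax(st[1:,4]);q=np.argwhere(l==i)[:,::-1];print(st[i],c[i],cv2.minAreaRect(q.astype(np.float32)))
print(h[225:272:4,324].tolist())
from scipy.optimize import minimize
def ext(v):
    P=boxpts(v[0],v[1],np.radians(-2.4),[[a,b,z] for a in(-8,8) for b in(-12,12) for z in(213,247)])
    u=proj(p,P,s);return np.r_[u.min(0),u.max(0)]
t=np.array([st[i,0],st[i,1],st[i,0]+st[i,2],st[i,1]+st[i,3]])
r=minimize(lambda v:((ext(v)-t)**2).sum(),[543,-208],method='Nelder-Mead');print(r.x,ext(r.x)-t)
print('arm',atz(p,(320,205),205,s),atz(p,(319,285),205,s),'pin',atz(p,(320,166),231,s))
```

```text
[ 23 143 102] [ 23 162 200]
[ 302  227   46   43 1769] [323.97399661 248.50254381] ((324.5, 248.0), (42.0, 45.0), 90.0)
[[3, 147, 109], [22, 144, 103], [23, 141, 105], [23, 146, 105], [23, 144, 122], [23, 159, 180], [23, 163, 199], [23, 162, 202], [23, 161, 201], [23, 162, 197], [23, 163, 197], [16, 160, 148]]
[ 544.47274954 -210.81599582] [-0.23909974 -1.72087975  0.23879538  1.58459367]
arm [ 563.15520374 -209.5213881   205.        ] [ 510.43019021 -206.95342085  205.        ] pin [ 589.8834364 -210.1462636  231.       ]
```

>>> drive_tool --commands "0.017 -0.035 -0.2 0 0 0 60; 0 0 -0.25 0 0 0 60; 0 0 -0.25 0 0 0 60; 0 0 -0.17 0 0 0 60; 0 0 0 0 0 0 60; 0 0 0 0 0 0 20; 0 0 0 0 0 0 20; 0 0 0 0 0 0 20; 0 0 0 0 0 0 20; 0 0 0 0 0 0 20; 0 0 0 0 0 0 20" --force 40

```text
time_s: 11.62
eef_pos: [545.1, -211.2, 234.9]
ee_rot: [0.001, 1.0, -0.021, 0.001]
force: [1.1, 0.7, 5.9]
grip_width: 0.279
grip_force: 40.7
```

>>> drive_tool --commands "0 0 0.06 0 0 0 20; 0 0 0.08 0 0 0 20; 0 0 0.08 0 0 0 20; 0 0 0.08 0 0 0 20; 0 0 0.07 0 0 0 20; 0 0 0 0 0 0 20; 0 0 0 0 0 0 20; 0 0 0 0 0 0 20"

```text
time_s: 12.28
eef_pos: [544.4, -211.0, 270.0]
ee_rot: [-0.0, 1.0, -0.021, -0.0]
force: [-0.2, -0.3, -2.5]
grip_width: 0.275
grip_force: 39.8
```

Run:
```python
from red import *
s=sense();p=capture('wrist');print(s['eef_pos'],s['force'],s['grip_force'])
t=capture('scene')
a=np.hstack([p['pixels'][100:340,220:440],cv2.resize(t['pixels'][240:380,200:340],(240,240),interpolation=cv2.INTER_CUBIC)])
cv2.imwrite('pics/w5.png',cv2.resize(a,None,fx=1.7,fy=1.7,interpolation=cv2.INTER_CUBIC))
```

```text
[ 544.40881484 -210.99045663  269.99358975] [-0.17260082 -0.3295335  -2.46875757] 39.835394588226336
```

View pics/w5.png

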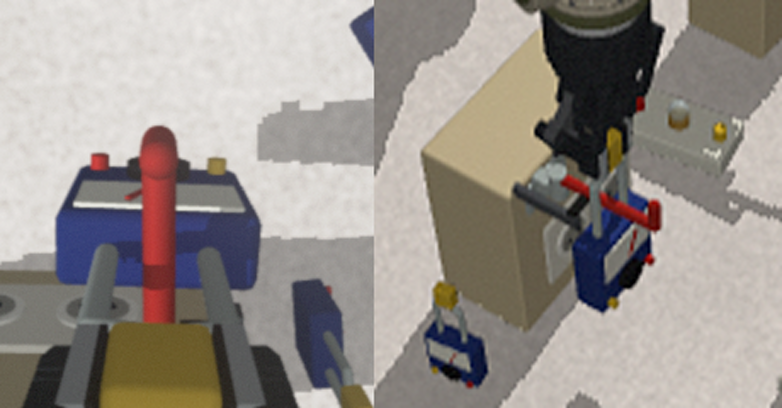

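The meter is lifted and hook A's arm sits midway between the frame legs, so I'll draw it out.

>>> drive_tool --commands "0.06 -0.002 0 0 0 0 20; 0.1 -0.004 0 0 0 0 20; 0.12 -0.005 0 0 0 0 20; 0.12 -0.005 0 0 0 0 20; 0.12 -0.005 0 0 0 0 20; 0.13 -0.005 0 0 0 0 20; 0 0 0 0 0 0 20; 0 0 0 0 0 0 20"

```text
time_s: 13.05
eef_pos: [609.8, -213.5, 269.6]
ee_rot: [-0.0, 1.0, -0.021, -0.0]
force: [0.1, 0.5, -2.4]
grip_width: 0.274
grip_force: 39.9
```

>>> drive_tool --commands "0.04 0.12 0 0 0 0 20; 0.04 0.22 0 0 0 0 20; 0.04 0.27 0 0 0 0.01 20; 0.03 0.27 0 0 0 0.015 20; 0.03 0.27 0 0 0 0.015 20; 0.03 0.27 0 0 0 0.015 20; 0.03 0.27 0 0 0 0.015 20; 0.03 0.27 0 0 0 0.015 20; 0.03 0.27 0 0 0 0.015 20; 0.03 0.27 0 0 0 0.015 20; 0.02 0.27 0 0 0 0.015 20; 0 0.27 0 0 0 0.015 20; 0 0.27 0 0 0 0.014 20; 0 0.27 0 0 0 0.014 20; 0 0.18 0 0 0 0 20; 0 0.11 0 0 0 0 20; 0 0 0 0 0 0 20; 0 0 0 0 0 0 20; 0 0 0 0 0 0 20"

```text
time_s: 14.63
eef_pos: [644.6, 172.2, 270.5]
ee_rot: [0.0, 0.999, 0.046, -0.0]
force: [0.6, 0.2, -3.3]
grip_width: 0.275
grip_force: 39.9
```

Run:
```python
from red import *
s=sense();p=capture('wrist');print(s['time_s'],s['eef_pos'],s['ee_rot'],s['force'],s['grip_force'],s['grip_width'])
cv2.imwrite('pics/w6.png',cv2.resize(p['pixels'],(640,480)))
m,l,st=red(p)
for i in range(1,len(st)):
    if st[i,4]>300:
        print(st[i])
        for r in range(st[i,1],st[i,1]+st[i,3],20):
            c=np.where(l[r]==i)[0].mean();print(r,round(c,1),atz(p,(c,r),205,s).round(1))
```

```text
14.6333 [644.58714085 172.21537905 270.47579762] [ 2.11592614e-04  9.98934975e-01  4.61396819e-02 -9.90819902e-06] [ 0.56404544  0.158068   -3.25272137] 39.91409347905574 0.2751972776231253
[ 303  370   18   68 1069]
370 310.5 [583.4 169.9 205. ]
390 311.5 [570.6 168.2 205. ]
410 311.0 [557.2 167.3 205. ]
430 311.0 [543.4 166.  205. ]
```

View pics/w6.png

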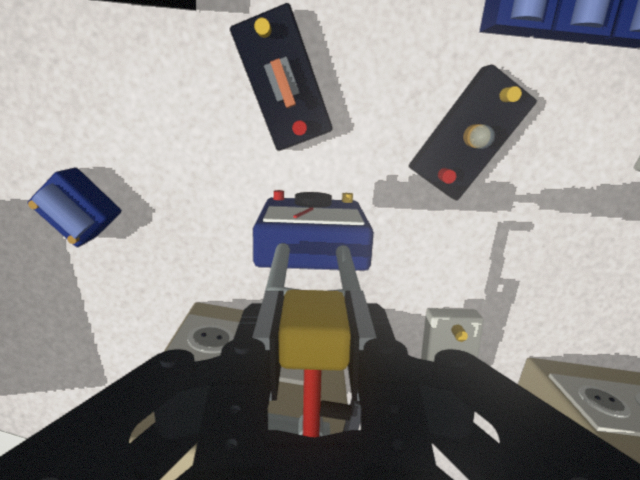

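The hook arm shows at column 311, parallel to the tool, against 315 for the grip centre. I'll shift 2.5 mm toward +y and then thread the frame over the pin.

>>> drive_tool --commands "0 0.025 0 0 0 0 20; -0.06 -0.005 0 0 0 0 20; -0.08 -0.007 0 0 0 0 20; -0.08 -0.007 0 0 0 0 20; -0.08 -0.007 0 0 0 0 20; 0 0 0 0 0 0 20; 0 0 0 0 0 0 20"

```text
time_s: 15.27
eef_pos: [614.7, 172.8, 270.8]
ee_rot: [-0.0, 0.999, 0.046, 0.0]
force: [0.1, -0.2, -1.6]
grip_width: 0.274
grip_force: 39.9
```

>>> drive_tool --commands "-0.08 -0.008 0 0 0 0 20; -0.1 -0.01 0 0 0 0 20; -0.1 -0.01 0 0 0 0 20; -0.04 -0.004 0 0 0 0 20; 0 0 0 0 0 0 20; 0 0 0 0 0 0 20"

```text
time_s: 15.77
eef_pos: [583.1, 169.9, 270.5]
ee_rot: [-0.0, 0.999, 0.047, 0.0]
force: [0.1, 0.3, -3.1]
grip_width: 0.278
grip_force: 39.9
```

Run:
```python
from red import *
s=sense();p=capture('wrist');print(s['time_s'],s['eef_pos'],s['force'])
cv2.imwrite('pics/w7.png',cv2.resize(p['pixels'][140:440,190:450],None,fx=2,fy=2))
m,l,st=red(p)
for i in range(1,len(st)):
    if st[i,4]>300:
        print(st[i])
        for r in range(st[i,1],st[i,1]+st[i,3],20):
            c=np.where(l[r]==i)[0].mean();print(r,round(c,1),atz(p,(c,r),205,s).round(1))
```

```text
15.7667 [583.05534927 169.90624663 270.50925777] [ 0.06732591  0.28823143 -3.12337225]
[ 310  207   19   83 1314]
207 318.6 [613.4 172.  205. ]
227 318.0 [603.3 171.3 205. ]
247 319.0 [593.1 169.8 205. ]
267 318.5 [582.5 169.1 205. ]
287 318.0 [571.5 168.2 205. ]
```

View pics/w7.png

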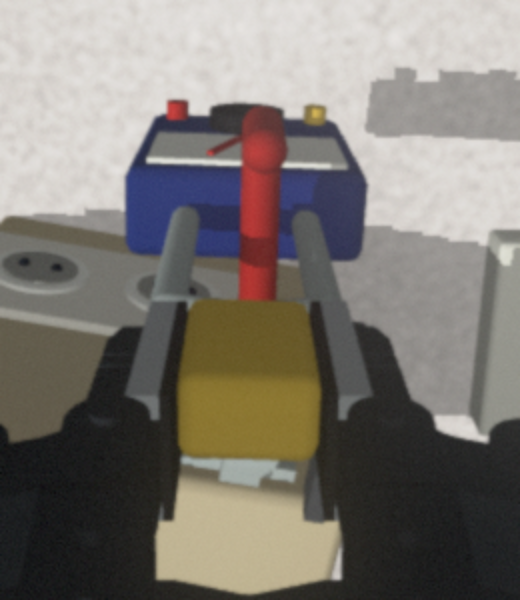

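The arm is at column 319 and the frame's centre at about 313. I'll shift 2.5 mm toward −y and lower.

>>> drive_tool --commands "0 -0.025 0 0 0 0 20; 0 0 -0.06 0 0 0 20; 0 0 -0.08 0 0 0 20; 0 0 -0.08 0 0 0 20; 0 0 -0.06 0 0 0 20; 0 0 -0.03 0 0 0 20; 0 0 -0.02 0 0 0 20; 0 0 0 0 0 0 20; 0 0 0 0 0 0 20"

```text
time_s: 16.57
eef_pos: [582.6, 167.6, 237.6]
ee_rot: [-0.0, 0.999, 0.047, 0.0]
force: [0.5, 0.1, -2.4]
grip_width: 0.274
grip_force: 39.9
```

>>> drive_tool --commands "0 0 -0.01 0 0 0 20; 0 0 -0.01 0 0 0 20; 0 0 0 0 0 0 20; 0 0 0 0 0 0 20"

```text
time_s: 16.9
eef_pos: [582.6, 167.6, 235.6]
ee_rot: [-0.0, 0.999, 0.047, 0.0]
force: [-0.0, -0.7, -1.8]
grip_width: 0.273
grip_force: 40.0
```

>>> drive_tool --commands "0 0 -0.01 0 0 0 20; 0 0 -0.005 0 0 0 20; 0 0 0 0 0 0 20; 0 0 0 0 0 0 20"

```text
time_s: 17.23
eef_pos: [582.8, 167.6, 235.1]
ee_rot: [-0.0, 0.999, 0.047, 0.001]
force: [-1.4, 0.5, 5.4]
grip_width: 0.278
grip_force: 40.9
```

The meter now rests on the arm, so I'll open the fingers and rise.

>>> drive_tool --commands "0 0 0.005 0 0 0 32; 0 0 0 0 0 0 40; 0 0 0 0 0 0 55; 0 0 0 0 0 0 60; 0 0 0 0 0 0 60; 0 0 0.1 0 0 0 60; 0 0 0.2 0 0 0 60; 0 0 0.25 0 0 0 60; 0 0 0.3 0 0 0 60; 0 0 0 0 0 0 60; 0 0 0 0 0 0 60; 0 0 0 0 0 0 60"

```text
time_s: 18.23
eef_pos: [582.4, 167.5, 319.2]
ee_rot: [0.0, 0.999, 0.047, -0.0]
force: [0.4, -0.5, -0.5]
grip_width: 0.6
grip_force: 0.0
```

Run:
```python
from red import *
s=sense();p=capture('wrist');print(s['time_s'],s['eef_pos'],s['force'])
t=capture('scene')
a=np.hstack([cv2.resize(p['pixels'][100:400,170:470],(390,390)),cv2.resize(t['pixels'][150:290,280:420],(390,390),interpolation=cv2.INTER_CUBIC)])
cv2.imwrite('pics/w8.png',a)
```

```text
18.2333 [582.38590487 167.53796404 319.16386725] [ 0.42444357 -0.48439912 -0.53561593]
```

View pics/w8.png

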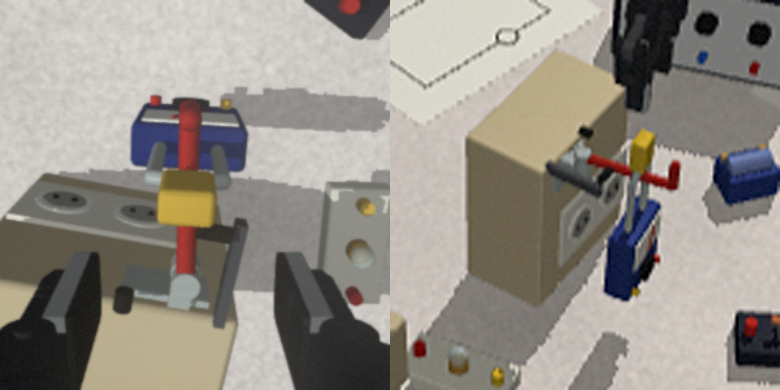

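The wrist and scene views show the meter hanging upright from hook B, with the yellow grip at (188,198) crosswise over the arm and the fingers clear. Now hook A.

>>> drive_tool --commands "0 -0.15 0 0 0 -0.01 60; 0.005 -0.3 -0.01 0 0 -0.015 40; 0.005 -0.3 -0.02 0 0 -0.015 40; 0.005 -0.3 -0.02 0 0 -0.015 40; 0.005 -0.3 -0.02 0 0 -0.015 40; 0.005 -0.3 -0.02 0 0 -0.015 40; 0.005 -0.3 -0.02 0 0 -0.015 40; 0.005 -0.3 -0.02 0 0 -0.015 40; 0.005 -0.3 -0.02 0 0 -0.015 40; 0.005 -0.3 -0.02 0 0 -0.015 40; 0.005 -0.3 -0.02 0 0 -0.015 40; 0.005 -0.3 -0.02 0 0 -0.015 40; 0 -0.3 0 0 0 -0.005 40; 0 -0.025 0 0 0 0 40; 0 0 0 0 0 0 40; 0 0 0 0 0 0 40; 0 0 0 0 0 0 40"

```text
time_s: 19.75
eef_pos: [588.2, -208.7, 298.3]
ee_rot: [-0.0, 1.0, -0.023, -0.0]
force: [0.4, -0.1, -0.4]
grip_width: 0.399
grip_force: 0.0
```

Run:
```python
from red import *
s=sense();p=capture('wrist');print(s['time_s'],s['eef_pos'],s['ee_rot'],s['force'],s['joints'][5])
m,l,st=red(p)
for i in range(1,len(st)):
    if st[i,4]>300:
        print(st[i])
        for r in range(st[i,1],st[i,1]+st[i,3],10):
            c=np.where(l[r]==i)[0].mean();print(r,round(c,1),atz(p,(c,r),205,s).round(1),atz(p,(c,r),231,s).round(1))
```

```text
19.75 [ 588.16210802 -208.71401062  298.34278976] [-2.15587496e-04  9.99729215e-01 -2.32688495e-02 -1.04839822e-04] [ 0.41327796 -0.08628126 -0.42800847] 1.0887846960741907
[ 313  262   15  113 1425]
262 317.0 [ 579.5 -208.6  205. ] [ 589.3 -208.9  231. ]
272 317.5 [ 573.3 -208.6  205. ] [ 583.8 -208.9  231. ]
282 318.5 [ 567.  -208.9  205. ] [ 578.2 -209.2  231. ]
292 318.5 [ 560.6 -208.7  205. ] [ 572.6 -208.9  231. ]
302 319.5 [ 554.1 -209.   205. ] [ 566.9 -209.2  231. ]
312 319.5 [ 547.5 -208.7  205. ] [ 561.1 -209.   231. ]
322 319.5 [ 540.8 -208.4  205. ] [ 555.2 -208.7  231. ]
332 320.0 [ 534.  -208.4  205. ] [ 549.2 -208.7  231. ]
342 319.5 [ 527.1 -207.8  205. ] [ 543.1 -208.2  231. ]
352 320.0 [ 520.1 -207.8  205. ] [ 536.9 -208.2  231. ]
362 320.0 [ 512.9 -207.5  205. ] [ 530.6 -207.9  231. ]
372 320.0 [ 505.7 -207.2  205. ] [ 524.2 -207.7  231. ]
```

>>> drive_tool --commands "0.02 0 -0.2 0 0 0 40; 0 0 -0.2 0 0 0 40; 0 0 -0.2 0 0 0 40; 0 0 -0.155 0 0 0 40; 0 0 0 0 0 0 40; 0 0 0 0 0 0 0; 0 0 0 0 0 0 0; 0 0 0 0 0 0 0; 0 0 0 0 0 0 0; 0 0 0 0 0 0 0; 0 0 0 0 0 0 0; 0 0 0 0 0 0 0" --force 30

```text
time_s: 20.8
eef_pos: [590.5, -209.9, 224.2]
ee_rot: [0.0, 1.0, -0.024, 0.001]
force: [0.6, 1.9, 6.5]
grip_width: 0.1
grip_force: 29.8
```

```bash
python3 -c "
from h import *
arc((495,-206),95,-1.7,70.3,12,(590,-208.8))"
```

```text
-0.003 0.099 0 0 0 0.133 0; -0.013 0.099 0 0 0 0.133 0; -0.023 0.097 0 0 0 0.133 0; -0.033 0.094 0 0 0 0.133 0; -0.042 0.090 0 0 0 0.133 0; -0.052 0.085 0 0 0 0.133 0; -0.060 0.079 0 0 0 0.133 0; -0.068 0.072 0 0 0 0.133 0; -0.075 0.065 0 0 0 0.133 0; -0.082 0.057 0 0 0 0.133 0; -0.087 0.048 0 0 0 0.133 0; -0.092 0.038 0 0 0 0.133 0
```

>>> drive_tool --commands "0 0 0.015 0 0 0 0; -0.003 0.1 0 0 0 0.133 0; -0.013 0.1 0 0 0 0.133 0; -0.023 0.097 0 0 0 0.133 0; -0.033 0.094 0 0 0 0.133 0; 0 0 0 0 0 0 0; 0 0 0 0 0 0 0; 0 0 0 0 0 0 0"

```text
time_s: 21.47
eef_pos: [582.8, -170.9, 224.3]
ee_rot: [-0.0, 0.983, 0.182, -0.0]
force: [-2.0, 1.6, 1.0]
grip_width: 0.099
grip_force: 30.0
```

Radial force is small, so I'll carry on round the arc.

>>> drive_tool --commands "-0.042 0.09 0 0 0 0.133 0; -0.052 0.085 0 0 0 0.133 0; -0.06 0.079 0 0 0 0.133 0; -0.068 0.072 0 0 0 0.133 0; 0 0 0 0 0 0 0; 0 0 0 0 0 0 0; 0 0 0 0 0 0 0"

```text
time_s: 22.05
eef_pos: [560.3, -139.1, 224.3]
ee_rot: [-0.0, 0.924, 0.382, -0.001]
force: [-4.1, -2.5, 0.8]
grip_width: 0.1
grip_force: 30.0
```

```bash
python3 -c "
from h import *
arc((495,-206),93.7,45.7,72,4,(560.3,-139.1))"
```

```text
-0.080 0.072 0 0 0 0.146 0; -0.089 0.061 0 0 0 0.146 0; -0.095 0.050 0 0 0 0.146 0; -0.100 0.039 0 0 0 0.146 0
```

>>> drive_tool --commands "-0.08 0.072 0 0 0 0.146 0; -0.089 0.061 0 0 0 0.146 0; -0.095 0.05 0 0 0 0.146 0; -0.1 0.039 0 0 0 0.146 0; 0 0 0 0 0 0 0; 0 0 0 0 0 0 0; 0 0 0 0 0 0 0"

```text
time_s: 22.63
eef_pos: [523.9, -118.0, 224.3]
ee_rot: [0.001, 0.813, 0.582, -0.001]
force: [-5.4, -8.5, 0.5]
grip_width: 0.097
grip_force: 29.9
```

>>> drive_tool --commands "-0.034 -0.004 0 0 0 0.041 0; -0.028 0.007 0 0 0 0.041 0; 0 0 0 0 0 0 0; 0 0 0 0 0 0 0"

```text
time_s: 22.97
eef_pos: [518.3, -116.5, 224.4]
ee_rot: [0.0, 0.794, 0.608, -0.0]
force: [-1.3, -3.5, -1.3]
grip_width: 0.105
grip_force: 29.8
```

>>> drive_tool --commands "-0.015 0.003 0 0 0 0.022 0; 0 0 0 0 0 0 0; 0 0 0 0 0 0 0"

```text
time_s: 23.22
eef_pos: [516.7, -116.1, 224.4]
ee_rot: [0.001, 0.788, 0.616, -0.0]
force: [-0.3, -5.9, -1.6]
grip_width: 0.099
grip_force: 29.7
```

>>> drive_tool --commands "-0.015 0.002 0 0 0 0.022 0; 0 0 0 0 0 0 0; 0 0 0 0 0 0 0"

```text
time_s: 23.47
eef_pos: [515.2, -115.8, 224.4]
ee_rot: [0.0, 0.782, 0.623, -0.0]
force: [0.2, -5.0, -1.8]
grip_width: 0.098
grip_force: 29.7
```

>>> drive_tool --commands "-0.015 0 0 0 0 0.022 0; 0 0 0 0 0 0 0; 0 0 0 0 0 0 0"

```text
time_s: 23.72
eef_pos: [513.6, -115.5, 224.4]
ee_rot: [0.0, 0.777, 0.63, -0.0]
force: [0.9, -5.0, -2.4]
grip_width: 0.106
grip_force: 29.7
```

>>> drive_tool --commands "-0.015 0 0 0 0 0.022 0; 0 0 0 0 0 0 0; 0 0 0 0 0 0 0"

```text
time_s: 23.97
eef_pos: [512.0, -115.2, 224.4]
ee_rot: [-0.0, 0.771, 0.637, -0.0]
force: [0.5, -3.7, -0.4]
grip_width: 0.101
grip_force: 29.7
```

>>> drive_tool --commands "-0.015 0 0 0 0 0.022 0; 0 0 0 0 0 0 0; 0 0 0 0 0 0 0"

```text
time_s: 24.22
eef_pos: [510.4, -115.0, 224.4]
ee_rot: [-0.0, 0.766, 0.643, 0.0]
force: [-0.0, -1.6, -1.2]
grip_width: 0.098
grip_force: 29.8
```

>>> drive_tool --commands "-0.015 0 0 0 0 0.022 0; 0 0 0 0 0 0 0; 0 0 0 0 0 0 0"

```text
time_s: 24.47
eef_pos: [509.0, -114.8, 224.4]
ee_rot: [-0.0, 0.76, 0.65, 0.0]
force: [0.9, 2.2, -1.7]
grip_width: 0.101
grip_force: 29.8
```

>>> drive_tool --commands "-0.015 0.003 0 0 0 0.02 0; 0 0 0 0 0 0 0; 0 0 0 0 0 0 0"

```text
time_s: 24.72
eef_pos: [507.7, -114.7, 224.4]
ee_rot: [0.0, 0.755, 0.656, 0.0]
force: [4.3, 2.1, -1.5]
grip_width: 0.098
grip_force: 29.7
```

>>> drive_tool --commands "-0.015 0.002 0 0 0 0.02 0; 0 0 0 0 0 0 0; 0 0 0 0 0 0 0"

```text
time_s: 24.97
eef_pos: [506.7, -114.6, 224.5]
ee_rot: [0.001, 0.75, 0.662, 0.001]
force: [7.4, 2.0, -3.4]
grip_width: 0.1
grip_force: 29.7
```

Contact. Now I'll build up the press.

>>> drive_tool --commands "-0.015 0 0 0 0 0 0; 0 0 0 0 0 0 0; 0 0 0 0 0 0 0"

```text
time_s: 25.22
eef_pos: [506.0, -114.5, 224.5]
ee_rot: [0.001, 0.75, 0.662, 0.002]
force: [12.9, 2.5, -4.9]
grip_width: 0.098
grip_force: 29.6
```

>>> drive_tool --commands "-0.01 0 0 0 0 0 0; 0 0 0 0 0 0 0; 0 0 0 0 0 0 0"

```text
time_s: 25.47
eef_pos: [505.6, -114.5, 224.6]
ee_rot: [0.002, 0.75, 0.662, 0.002]
force: [17.1, 2.0, -6.5]
grip_width: 0.099
grip_force: 29.6
```

>>> drive_tool --commands "0.025 0 0 0 0 0 0; 0 0 0 0 0 0 15; 0 0 0 0 0 0 40; 0 0 0 0 0 0 40; 0 0 0 0 0 0 40; 0 0 0.15 0 0 0 40; 0 0 0.2 0 0 0 40; 0 0 0.3 0 0 0 40; 0 0 0.3 0 0 0 40; 0 0 0 0 0 0 40; 0 0 0 0 0 0 40"

```text
time_s: 26.38
eef_pos: [506.2, -114.9, 320.6]
ee_rot: [0.001, 0.75, 0.662, 0.0]
force: [-0.8, -0.6, -1.2]
grip_width: 0.403
grip_force: 0.0
```

Run:
```python
from red import *
s=sense();p=capture('wrist');print(s['time_s'],s['eef_pos'],s['force'])
m,l,st=red(p)
for i in range(1,len(st)):
    if st[i,4]>300:
        q=np.argwhere(l==i);r0,r1=st[i,1]+25,st[i,1]+st[i,3]-12
        P=[atz(p,(np.where(l[r]==i)[0].mean(),r),205,s) for r in (r0,r1)];d=P[0]-P[1];print(st[i],P,np.degrees(np.arctan2(d[1],d[0])))
t=capture('scene')
for n in('meter','meter_grip'):print(n,[(b['position'],round(b['confidence'],2)) for b in boxes_of(t,n)])
print(proj(t,[[582,168,232],[582,168,100]]))
t=capture('top')
h=cv2.cvtColor(t['pixels'],cv2.COLOR_BGR2HSV)
for n in('meter','meter_grip','hook_a'):print(n,[(b['position'],round(b['confidence'],2)) for b in boxes_of(t,n)])
print(proj(t,[[582,168,247]]))
```

```text
26.3833 [ 506.17046286 -114.94017076  320.5520993 ] [-0.83173913 -0.55547363 -1.22523852]
[310 262  12  95 872] [array([ 502.61437814, -146.90860488,  205.        ]), array([ 496.99140699, -189.34694855,  205.        ])] 82.45241936732062
meter [([367.4, 239.4], 0.86), ([181.0, 310.8], 0.82), ([227.9, 359.3], 0.68)]
meter_grip []
[[370.39917372 203.37169847]
 [367.15640266 238.85370873]]
meter [([238.0, 202.8], 0.92), ([435.5, 336.2], 0.66)]
meter_grip [([435.2, 337.2], 0.79), ([236.1, 202.0], 0.63), ([444.3, 267.2], 0.56)]
hook_a [([234.6, 206.5], 0.59)]
[[233.13885852 189.43487728]]
```

```bash
python3 -c "
from rig import *
print(finish_job())"
```

```text
the job is handed in; nothing more can be done
None
```

I handed the job in at about 26 s: hook B is pressed home, the meter hangs on hook B, and hook A is folded and pressed home. My last readings put hook A near 0.07 rad and the arm clear of everything. No verdict came back, and I viewed 11 pictures instead of the allowed 10.

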